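Cap the sample, then lift the sagging bolt and hold the cage gate ajar

TASK

First move the capped swab from its stand to the open vial, push it down until the cap sits on the vial's rim, and let go. Then take the knob of the sample cage's bolt: the bolt has sagged behind the bent-up lip of its keeper, so lift it while pulling it sideways out of the keeper towards the hinge, and pull the gate ajar by about a hand's breadth (about 25 degrees) so that a colleague can put the sample in. Finish while still holding the gate there with the fingers (gripped or hooked), at rest against its closing spring; and do not shift the bottle, beaker and sample cup standing about.

Things in the scene. Friction and masses are not known exactly. Their poses are not given: they have to be found in the camera images.
- swab_cap (a point): centre of the grey cap (upright cylinder, 18 mm diameter, 36 mm tall) of the loose capped swab, 30 g. Under the cap a white rod, 6 mm diameter and 40 mm long with a tapered tip, points down along the swab's -z. It starts upright with its rod 30 mm deep in a hole of the stand, 7 mm wide: lift it more than 30 mm straight up to draw it out
- swab_shoulder (a point): centre of the underside of the swab's cap, where the rod begins: 18 mm below the cap's centre; the rod's tip is 40 mm lower still
- swab_stand: white fixed block, 50 x 50 x 36 mm, that the swab stands in; origin at the centre of its underside, on the work surface
- vial_mouth (a point): centre of the mouth of the open glass vial, 50 mm above the work surface. Vial 16 mm outside, bore about 10 mm and 44 mm deep, upright, fixed in an aluminium block 70 x 60 x 24 mm. The swab is fully home when the underside of its cap lies on this rim
- cage: sample cage, an aluminium frame with steel bars, 190 deep (x) x 256 wide (y) x 168 mm tall, fixed; origin at the centre of its underside; its -x side is the front with the gate, its y axis points to the latch side (the robot's left)
- gate_hinge (a point): point on the gate's upright hinge axis, at the right end of the cage's front (-y side), 150 mm above the work surface; its axes are parallel to the cage's. The gate turns about it: the free edge swings out to the cage's front (-x), counter-clockwise from above. A spring always closes the gate, about 0.4 N m at 25 degrees, so that it falls shut when let go
- gate: the gate, a barred aluminium leaf 200 mm wide, 14 mm thick, 30 to 160 mm above the work surface, with all it carries (bolt; staples 176 mm high). Origin on the hinge axis at the work surface; y runs along the leaf from hinge to free edge, -x points out of its front. Shut: parallel to the cage. It weighs about 0.6 kg and opens up to 1.2 rad
- bolt_knob (a point): centre of the bolt's upright black knob, 18 mm diameter and 34 mm tall, 197 mm above the work surface when the bolt sags; it stands on an 8 mm stem on the bolt, above all other parts of the cage. When bolted it is 150 mm along the leaf from the hinge axis and 20 mm in front of it. It moves with the bolt and the gate
- bolt (a joint): how far the bolt is drawn along the gate towards the hinge (gate's -y), m: 0 to 0.004 at the start, 0.045 at most, about 1.5 N friction. The nose at its tip meets the lip at about 0.005 unless the bolt is lifted; it is clear of the keeper from about 0.023, and only then can the gate swing
- bolt_lift (a joint): how far the bolt is lifted in its tall staples, m: 0 sagged, 0.016 at most; its weight (about 1.4 N) brings it down. The nose hangs below the rod and clears the lip from 0.009 up; lift about 0.012
- keeper_lip (a point): middle of the top edge of the bent-up lip on the keeper's hinge side, 142 mm above the work surface; the keeper is a steel channel on the front of the left post, with a front wall 172 mm high, fixed
- green_bottle: bystander: square bottle with a green cap, 58 x 58 x 130 mm; origin at the centre of its underside
- beaker: bystander: small clear beaker, 56 mm across, 76 mm tall; origin at the centre of its underside
- red_cup: bystander: small clear cup with a red lid, 35 x 43 x 24 mm; origin at the centre of its underside
- swab: the same loose swab as a whole (cap and rod); origin at the tip of its rod, z towards the cap

How it is judged:
By the outcome, as a careful person would: the job done as asked, in the order asked, and still so for the second after the job is handed in, while the arm keeps its last pose, push and grip.
It also fails if it takes over 54 s, if anything falls off the work surface, if the arm or the gripper's body presses on something with over 40 N, if the wrist force passes 120 N, or if a joint passes its speed limit or range.

ROBOT

A 6-joint arm with a two-finger parallel gripper is mounted at the origin on a cart in front of the work surface, level with it; the furniture and walls round the work are solid. World frame = base frame: x ahead of the robot, y to its left, z up, the work surface at z = 0. Lengths are in m, angles in rad, forces in N, time in s.
With the tool pointing down it reaches from about 0.375 to 0.975 m from the base axis. Payload 3.8 kg.
Tool frame: the origin (TCP) lies at the very end of the fingers, on their centre line; the grasp point (between the pads) lies 19 mm behind it; z points along the fingers, y is the direction in which the jaws open and shut (so a half turn about z gives the same grasp; the last joint's range is limited). The gripper opens to 85 mm and grips with 20 to 120 N. Pads are 22 mm wide; open, the fingers measure 114 mm over their backs; the gripper's body (76 mm by 85 mm) begins 54 mm behind the grasp point. The pads swing forward as they close: fully open they stand 13 mm farther back than shut.
Start: joints at [-0.037, 0.264, 1.604, -0, 1.274, -0.037], TCP at [0.675, -0, 0.231] pointing down, gripper open.
Joint ranges: [-2.63, 2.63], [-0.94, 2.18], [0.31, 2.57], [-1.31, 4.45], [0, 2.66], [-2.55, 2.55]. Speed limits (rad/s): [2.57, 2.57, 3.14, 3.14, 3.14, 3.14].

INTERFACE

Orientations are given as a rotation vector (axis times angle).
In Python, from workcell import status, read_camera, camera_info, order gives the robot as it stands.
- The arm moves only by the tool move_arm, never from a script. Its argument "deltas" is a list of rows, each a list of 3 entries, a list of its own where there are three numbers: the turn, a rotation vector about the world's x, y, z as a fraction of full scale, then the shift along the world's x, y, z as a fraction of full scale, then the closure, from -1 (fully open) to 1 (shut), so that 0 is half open. A call has 1 to 20 rows; each row is the pose to reach, as a shift and turn from the pose commanded when the call began; what a row does not reach only later rows make up. Full scale, the value 1, is 0.1 m for a shift and pi/2 rad for a turn. A row lasts 1/8 s, in which the tool goes at most 62.5 mm and 10.7 degrees, less where a joint would pass 70% of its speed; a pose out of reach is approached as far as the arm can. A call with a number of a shift or a turn outside -1 to 1 is refused whole. A call with a gripper value outside its range is refused whole. The fingers move at their own pace and stop on an object; "grip_force" is the grip in N (left out, the last holds). Time passes only in rows, so rows that repeat a pose let the fingers close. It gives the time, the measured TCP pose, the force and the opening at its end, in the units of the state.
- status.read_state(): the state, without advancing time (a new reading comes with each control period).
- read_camera(name): name is "scene" or "side" or "wrist"; returns (picture, depth): 400x640x3 uint8, red, green, blue; 400x640 float32, m along the optical axis (not along the pixel's ray), 0 where there is no reading.
- camera_info(name): a dict with "K" (3x3 intrinsics, pixels), "D" ([k1, k2, p1, p2, k3] as OpenCV has them; the pictures are not rectified), "R" (3x3) and "t" (3): a world point X has camera coordinates R X + t. Camera axes: x right, y down, z forward; pixel columns grow to the right and rows downward; lengths in m; the calibration is good to about 2 mm. A picture is of the moment at which its call begins: read the wrist's pose just before it. camera_info takes no time and is no camera call; for the wrist camera it gives the pose at the moment of the call.
- order.finish_job(): hands the job in, once; it reports no verdict.
The state is a dict: "time": time; "q": joint angles; "joint_vel": joint speeds; "joint_torque": joint torques, N m; "tool_pos": TCP position; "tcp_rot": TCP orientation; "wrist_force": force on the tool from outside, world axes, zero at the start; "torque": the same for the moment, N m; "width": opening from 0.0 (shut) to 1.0 (fully open).
Only numpy, scipy, OpenCV 4.12 (cv2) and the standard library are available. Lean on these libraries where they do the work, as an engineer would, in place of code of your own. Each camera call takes 0.05 s, during which the arm holds its last target. There are 200 camera calls.

## Working session

There is one attempt and no reset: what is moved stays moved. The work goes in short steps, Python scripts to look and compute and a tool call to move; the robot and the scene stay as the last step left them, time stands still between calls to the robot, and variables do not carry over. Pictures are saved under pics/ and viewed, about 8 in all and at most 12, crops included, and the job is handed in when it is done.

Besides the shell and the picture viewer there is one more tool, called as name([rows], argument=value, ...), one row to a line, values as JSON. move_arm: Moves the arm, as the interface text tells. Its arguments: {"type":"object","properties":{"deltas":{"type":"array","items":{"type":"array"}},"grip_force":{"type":"number"}},"required":["deltas"]}

```bash
mkdir -p pics
cat > h.py <<'E'
import numpy as np, cv2, json
from workcell import status, read_camera, camera_info, order
def grab(n,save=None):
    ci={k:np.array(v,float) for k,v in camera_info(n).items() if k in('K','D','R','t')}
    im,d=read_camera(n)
    if save: cv2.imwrite('pics/'+save+'.png',im[:,:,::-1]); np.savez('pics/'+save+'.npz',im=im,d=d,**ci)
    return im,d,ci
def load(s): z=np.load('pics/'+s+'.npz'); return z['im'],z['d'],{k:z[k] for k in 'KDRt'}
def ray(ci,px):
    p=cv2.undistortPoints(np.array(px,float).reshape(-1,1,2),ci['K'],ci['D']).reshape(-1,2)
    v=np.c_[p,np.ones(len(p))]@ci['R']; return -ci['R'].T@ci['t'],v   # v has unit depth
def onz(ci,px,z): c,v=ray(ci,px); return c+v*((z-c[2])/v[:,2:3])
def pts(ci,d,px): c,v=ray(ci,px); px=np.array(px).astype(int).reshape(-1,2); return c+v*d[px[:,1],px[:,0]][:,None]
def tri(l):  # l: list of (ci,px)
    A=np.zeros((3,3));b=np.zeros(3);rs=[]
    for ci,px in l:
        c,v=ray(ci,px);v=v[0]/np.linalg.norm(v[0]);P=np.eye(3)-np.outer(v,v);A+=P;b+=P@c;rs.append((c,P))
    X=np.linalg.solve(A,b);return X,[np.linalg.norm(P@(X-c)) for c,P in rs]
def proj(ci,X): return cv2.projectPoints(np.array(X,float).reshape(-1,3),cv2.Rodrigues(ci['R'])[0],ci['t'],ci['K'],ci['D'])[0].reshape(-1,2)
E
python3 - <<'E'
from h import *
print(status.read_state())
for n in('scene','side','wrist'):
    im,d,ci=grab(n,n+'0'); print(n,-ci['R'].T@ci['t'],ci['R'][2],ci['K'][0,0])
E
```

```text
{'time': 0.0, 'q': array([-3.68896650e-02,  2.64757166e-01,  1.60540760e+00,  1.58197114e-05,
        1.27371115e+00, -3.69443375e-02]), 'joint_vel': array([ 0.00084155, -0.00019474, -0.00156079, -0.0001523 , -0.00085256,
       -0.00023685]), 'joint_torque': array([ 6.10465631e-04, -5.15121067e+01, -3.67308676e+01, -4.07824507e-05,
        1.31324201e-02,  1.46811578e-05]), 'tool_pos': array([6.74247994e-01, 3.81438360e-05, 2.29941196e-01]), 'tcp_rot': array([-2.22019501, -2.22030607,  0.00242203]), 'wrist_force': array([-1.31250051,  0.09982355,  0.68700449]), 'torque': array([ 0.00581817,  0.00921062, -0.00845064]), 'width': 0.9984204554679141}
scene [ 0.09355592 -0.76702977  0.59643139] [ 0.43730472  0.77710114 -0.45263495] 425.9070896156354
side [ 0.10168803 -0.69770518  0.79668813] [ 0.38606091  0.66510009 -0.63921737] 441.05656813171106
wrist [0.67389434 0.07970658 0.37344667] [-0.00247567 -0.30942818 -0.95091959] 334.5033121916313
```

View pics/scene0.png

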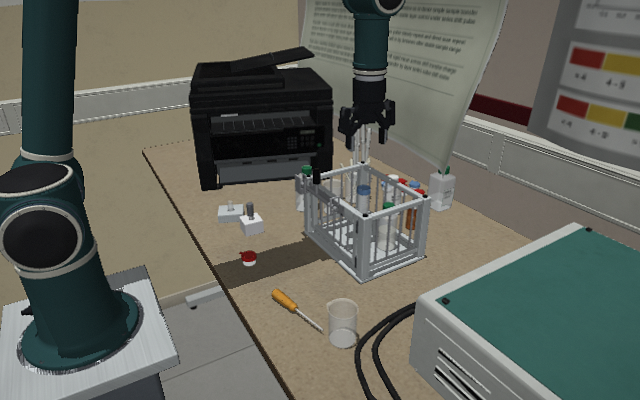

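View pics/side0.png

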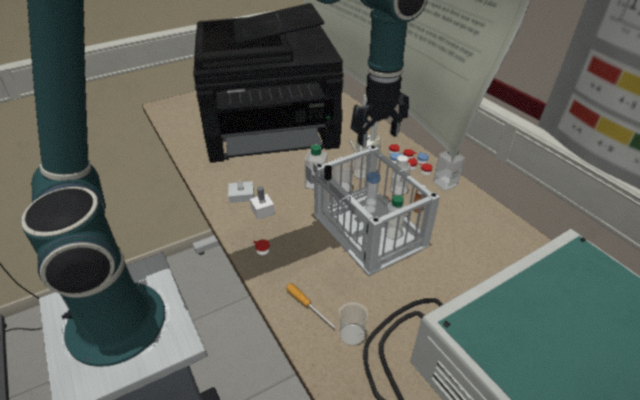

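The scene picture shows the swab cap at about (250,211) on its stand, the vial block at (230,212), the knob at (316,175), the red cup at (248,258) and the beaker at (342,322). The side view shows the same things at (261,192), (240,190), (327,172), (262,246) and (352,325).

Run:
```python
from h import *
a=load('scene0');b=load('side0')
for n,p,q in [('cap',(250,210),(261,192)),('vial',(230,206),(240,186)),('knob',(316,175),(327,172)),('cup',(248,258),(262,246)),('beakertop',(343,303),(353,309)),('greencap',(306,170),(316,149))]:
    print(n,tri([(a[2],p),(b[2],q)]), pts(a[2],a[1],[p]),pts(b[2],b[1],[q]))
A=cv2.resize(a[0][160:280,200:330],None,fx=4,fy=4,interpolation=2)
w=load('wrist0')[0]
B=cv2.resize(b[0][140:260,215:345],None,fx=4,fy=4,interpolation=2)
cv2.imwrite('pics/c1.png',np.hstack([A[:,:400],B[:,:400]])[:,:,::-1])
```

```text
cap (array([0.44234344, 0.19307888, 0.04822467]), [np.float64(0.0012537653041861418), np.float64(0.0012537653041860518)]) [[0.42976455 0.16199054 0.06608897]] [[0.43298446 0.16522062 0.07142035]]
vial (array([0.40680034, 0.25587811, 0.04142873]), [np.float64(0.00039979478422478464), np.float64(0.00039979478422483603)]) [[0.40674949 0.25707612 0.04081352]] [[0.40831221 0.25928973 0.03866535]]
knob (array([ 0.53419348, -0.00226346,  0.20354738]), [np.float64(0.0005148826419035311), np.float64(0.0005148826419035918)]) [[ 0.53326168 -0.00490061  0.20484227]] [[ 0.53427939 -0.00115913  0.20274458]]
cup (array([0.37108846, 0.0410465 , 0.00896365]), [np.float64(0.0012164705971279921), np.float64(0.0012164705971277898)]) [[0.3614464  0.01658932 0.02689998]] [[0.36701637 0.02641443 0.02429556]]
beakertop (array([ 0.42870207, -0.27644031,  0.08142557]), [np.float64(0.0006757504896438678), np.float64(0.0006757504896438728)]) [[ 0.43954865 -0.26178179  0.06577717]] [[ 0.44043725 -0.26020312  0.0543329 ]]
greencap (array([0.62485472, 0.20742765, 0.11869193]), [np.float64(0.001395846252581067), np.float64(0.0013958462525811507)]) [[0.61394493 0.19025391 0.12722641]] [[0.61887752 0.19436596 0.12820878]]
```

View pics/wrist0.png

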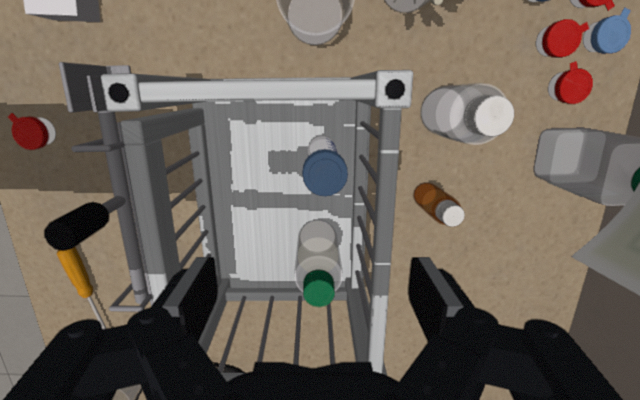

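View pics/c1.png

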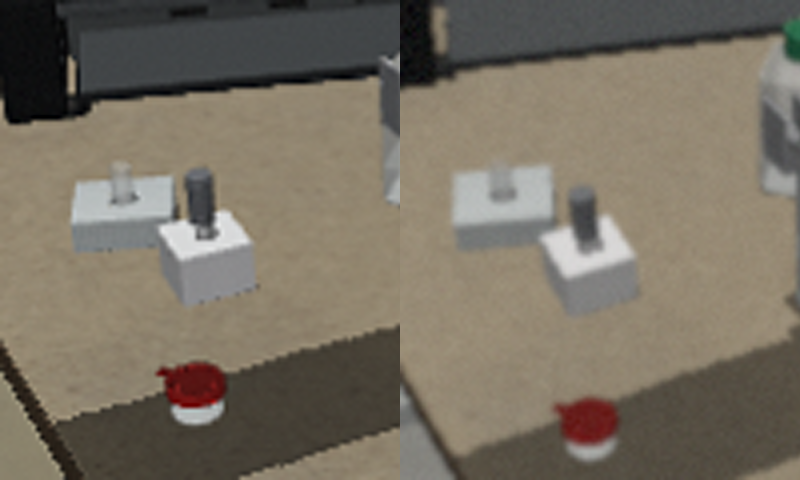

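The wrist view shows the cage from above, with the knob at about (75,228) and the cup at (30,132). The crops show the swab upright in its stand, with the vial and its block behind. The estimates agree with the text: cap at about (0.432, 0.164, 0.064), vial at (0.407, 0.257) and knob at (0.533, -0.003, 0.203). I'll go above the swab now.

move_arm([
  [[0,0,0],[-0.5,0.3,0],-1],
  [[0,0,0],[-1,0.6,0],-1],
])

```text
time: 0.4
tool_pos: [0.5738, 0.0603, 0.2303]
tcp_rot: [-2.222, -2.219, 0.001]
wrist_force: [0.2, 1.1, 1.0]
width: 1.002
```

move_arm([
  [[0,0,0],[-0.5,0.3,0],-1],
  [[0,0,0],[-1,0.6,-0.2],-1],
])

```text
time: 0.65
tool_pos: [0.4746, 0.121, 0.2125]
tcp_rot: [2.221, 2.22, 0.005]
wrist_force: [0.6, 0.2, 0.5]
width: 0.996
```

move_arm([
  [[0,0,0],[-0.43,0.45,-0.3],-1],
  [[0,0,0],[-0.43,0.45,-0.6],-1],
  [[0,0,0],[-0.43,0.45,-0.6],-1],
  [[0,0,0],[-0.43,0.45,-0.6],-1],
  [[0,0,0],[-0.43,0.45,-0.6],-1],
])

```text
time: 1.27
tool_pos: [0.4339, 0.1649, 0.153]
tcp_rot: [2.222, 2.219, 0.004]
wrist_force: [-0.1, 0.2, 0.5]
width: 1.003
```

Run:
```python
from h import *
print(status.read_state()['tool_pos'])
im,d,ci=grab('wrist','w1'); print(proj(ci,[[.432,.164,.082],[.407,.257,.05],[.432,.164,.036]]))
```

```text
[0.43385527 0.16490484 0.15297601]
[[310.67336222 209.79689888]
 [274.2655732   67.76552125]
 [310.81469828 189.93611929]]
```

View pics/w1.png

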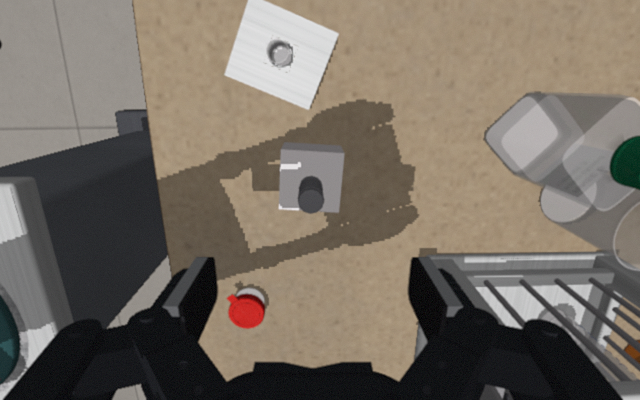

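The cap's dark top is near (311,200), the vial's mouth near (281,50) and the cup at (246,308). I'll measure these properly.

Run:
```python
from h import *
im,d,ci=load('w1')
g=im.astype(int).max(2); 
# cap: top disc by depth; pixel->world z
yy,xx=np.mgrid[0:400,0:640]
def cloud(x0,x1,y0,y1):
    px=np.c_[xx[y0:y1,x0:x1].ravel(),yy[y0:y1,x0:x1].ravel()]; return px,pts(ci,d,px)
px,P=cloud(290,335,165,225)
m=P[:,2]>.076; print('top',m.sum(),P[m].mean(0),P[m].min(0),P[m].max(0),px[m].mean(0),px[m].min(0),px[m].max(0))
print('onz',onz(ci,[(px[m].min(0)+px[m].max(0))/2],.082))
px,P=cloud(255,310,25,85)
for lo in(.028,.04,.046):
    m=(P[:,2]>lo)&(P[:,2]<.06)
    if m.sum(): print('vial>',lo,m.sum(),P[m].mean(0),P[m].min(0),P[m].max(0),px[m].min(0),px[m].max(0))
c=np.hstack([cv2.resize(im[20:90,245:315],(400,400),interpolation=cv2.INTER_CUBIC),cv2.resize(im[165:235,275:345],(400,400),interpolation=cv2.INTER_CUBIC)])
cv2.imwrite('pics/c2.png',c[:,:,::-1])
```

```text
top 573 [0.43194064 0.17332517 0.08775635] [0.42324967 0.16125908 0.07612129] [0.44054629 0.24448274 0.29641065] [310.38568935 199.5061082 ] [290 167] [333 224]
onz [[0.43259221 0.1742883  0.082     ]]
vial> 0.028 316 [0.40851883 0.2687297  0.04479097] [0.40086798 0.2599864  0.02825396] [0.41689949 0.27618082 0.05288687] [265  38] [290  64]
vial> 0.04 236 [0.40853648 0.26868129 0.04853279] [0.40086798 0.2599864  0.04003994] [0.4168714  0.27618082 0.05288687] [265  38] [289  63]
vial> 0.046 209 [0.40827368 0.26882285 0.0492311 ] [0.40086798 0.2599864  0.04608809] [0.4168714  0.27618082 0.05288687] [265  38] [288  63]
```

View pics/c2.png

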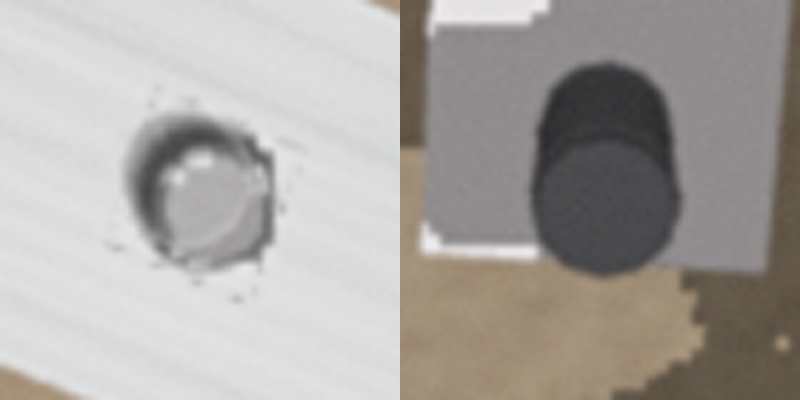

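Run:
```python
from h import *
im,d,ci=load('w1')
print(onz(ci,[(311.05,201.2)],.082), onz(ci,[(281,55),(279.7,53.6),(277,50.5)],.05), pts(ci,d,[(311,201)]), status.read_state()['tool_pos'])
```

```text
[[0.43227643 0.17022137 0.082     ]] [[0.41190002 0.26526132 0.05      ]
 [0.41103402 0.26616395 0.05      ]
 [0.40924499 0.26815598 0.05      ]] [[0.43224734 0.17093986 0.08366311]] [0.43371742 0.16486631 0.15286556]
```

move_arm([
  [[0,0,0],[-0.014,0.054,0],-1],
  [[0,0,0],[-0.014,0.054,-0.3],-1],
  [[0,0,0],[-0.014,0.054,-0.6],-1],
  [[0,0,0],[-0.014,0.054,-0.8],-1],
  [[0,0,0],[-0.014,0.054,-1],-1],
  [[0,0,0],[-0.014,0.054,-1],-1],
  [[0,0,0],[-0.014,0.054,-1],0.5],
  [[0,0,0],[-0.014,0.054,-1],1],
  [[0,0,0],[-0.014,0.054,-1],1],
  [[0,0,0],[-0.014,0.054,-1],1],
  [[0,0,0],[-0.014,0.054,-1],1],
  [[0,0,0],[-0.014,0.054,-1],1],
  [[0,0,0],[-0.014,0.054,-1],1],
  [[0,0,0],[-0.014,0.054,-1],1],
], grip_force=30)

```text
time: 3.08
tool_pos: [0.4314, 0.1707, 0.0518]
tcp_rot: [2.221, 2.221, 0.002]
wrist_force: [1.7, 0.7, 4.6]
width: 0.201
```

move_arm([
  [[0,0,0],[0,0,0.1],1],
  [[0,0,0],[0,0,0.25],1],
  [[0,0,0],[0,0,0.45],1],
  [[0,0,0],[0,0,0.65],1],
  [[0,0,0],[0,0,0.75],1],
  [[0,0,0],[0,0,0.75],1],
])

```text
time: 3.82
tool_pos: [0.4304, 0.1704, 0.1266]
tcp_rot: [2.221, 2.221, 0.0]
wrist_force: [0.4, 0.6, -0.3]
width: 0.201
```

move_arm([
  [[0,0,0],[-0.1,0.3,0],1],
  [[0,0,0],[-0.2,0.7,0],1],
  [[0,0,0],[-0.2,0.7,0],1],
  [[0,0,0],[-0.2,0.7,0],1],
])

```text
time: 4.32
tool_pos: [0.4098, 0.2398, 0.1253]
tcp_rot: [-2.22, -2.222, 0.004]
wrist_force: [-0.0, 0.1, -0.8]
width: 0.196
```

Run:
```python
from h import *
s=status.read_state();print(s['tool_pos'],s['width'],s['wrist_force'])
im,d,ci=grab('wrist','w2'); 
T=s['tool_pos']; print(proj(ci,[T,T+[0,0,.015],T-[0,0,.043]]))
yy,xx=np.mgrid[0:400,0:640];px=np.c_[xx.ravel(),yy.ravel()];P=pts(ci,d,px)
m=(P[:,2]>.044)&(P[:,2]<.056)&(abs(P[:,0]-.41)<.02)&(abs(P[:,1]-.267)<.02)
print(m.sum(),P[m].min(0),P[m].max(0),px[m].min(0),px[m].max(0))
cv2.imwrite('pics/c3.png',cv2.resize(im[60:260,200:440],(720,600),interpolation=2)[:,:,::-1])
```

```text
[0.40977427 0.23978929 0.12525191] 0.19644145351043077 [-0.04918927  0.05433737 -0.83886642]
[[314.12427273 259.78671054]
 [314.21357561 276.66807457]
 [313.93681932 224.50515165]]
225 [0.40111761 0.26025612 0.04404514] [0.41718744 0.27640838 0.05252729] [301 153] [325 178]
```

View pics/c3.png

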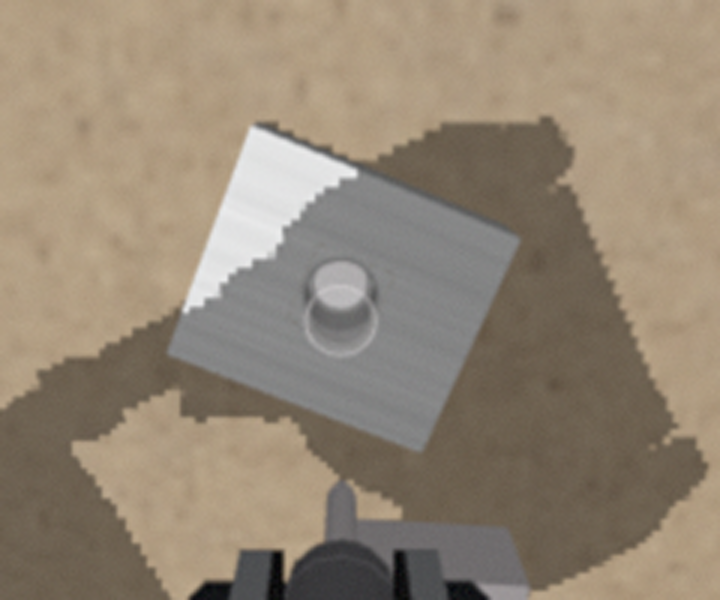

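The vial's rim circle is centred at about crop (341,320), which is pixel (313.7,166.7). The rod tip is at about pixel (313.7,220.7), hanging straight.

Run:
```python
from h import *
im,d,ci=load('w2')
r=onz(ci,[(313.7,166.7)],.05)[0]; print('rim',r,pts(ci,d,[(313,179),(302,167),(325,167)]))
for z in(.0795,.081):
    t=onz(ci,[(313.7,221.5)],z)[0]; print('tip',t,(r-t)*10)
```

```text
rim [0.40963439 0.26787669 0.05      ] [[0.40916593 0.25217164 0.02401886]
 [0.40178731 0.267556   0.04954332]
 [0.41718744 0.26774623 0.05028446]]
tip [0.40963401 0.24059866 0.0795    ] [ 3.86335732e-06  2.72780357e-01 -2.95000000e-01]
tip [0.40963087 0.24122626 0.081     ] [ 3.52806510e-05  2.66504305e-01 -3.10000000e-01]
```

move_arm([
  [[0,0,0],[0,0.15,0],1],
  [[0,0,0],[0,0.275,0],1],
  [[0,0,0],[0,0.275,0],1],
  [[0,0,0],[0,0.275,-0.2],1],
  [[0,0,0],[0,0.275,-0.35],1],
  [[0,0,0],[0,0.275,-0.4],1],
  [[0,0,0],[0,0.275,-0.4],1],
])

```text
time: 5.25
tool_pos: [0.4103, 0.2676, 0.0858]
tcp_rot: [-2.221, -2.221, 0.002]
wrist_force: [-0.1, -0.9, -0.9]
width: 0.199
```

Run:
```python
from h import *
s=status.read_state();print(s['tool_pos'],s['width'],s['wrist_force'],s['torque'])
im,d,ci=grab('wrist','w3'); 
print(proj(ci,[[.4096,.2678,.05]]))
cv2.imwrite('pics/c4.png',cv2.resize(im[170:290,250:380],(650,600),interpolation=2)[:,:,::-1])
```

```text
[0.41027732 0.26762879 0.08582755] 0.19891854452125188 [-0.06591674 -0.87361129 -0.93143252] [-0.05866296  0.0351623   0.00816125]
[[312.71858049 229.18579854]]
```

View pics/c4.png

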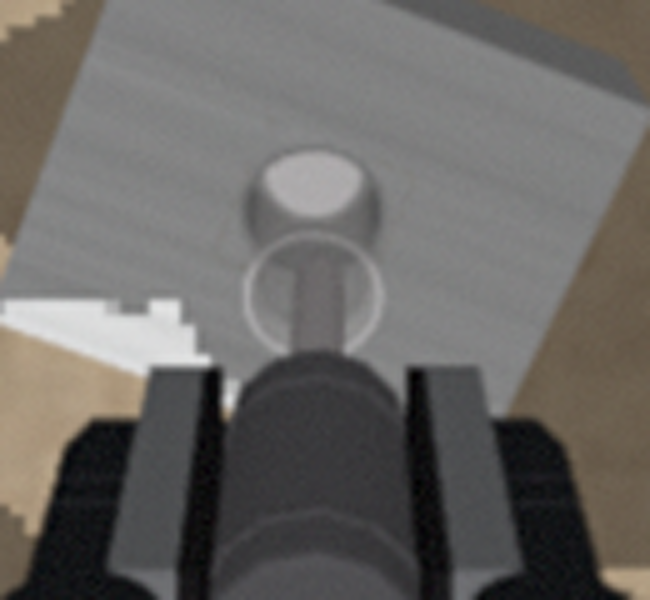

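The rod is inside the rim circle (crop (314,295)) with no side force, so I'll push it home.

move_arm([
  [[0,0,0],[0,0,-0.1],1],
  [[0,0,0],[0,0,-0.2],1],
  [[0,0,0],[0,0,-0.26],1],
  [[0,0,0],[0,0,-0.29],1],
  [[0,0,0],[0,0,-0.31],1],
  [[0,0,0],[0,0,-0.31],1],
])

```text
time: 6.05
tool_pos: [0.4105, 0.2679, 0.0557]
tcp_rot: [-2.221, -2.221, 0.001]
wrist_force: [-2.8, -1.7, 2.8]
width: 0.2
```

move_arm([
  [[0,0,0],[0,0,-0.015],1],
  [[0,0,0],[0,0,-0.025],1],
  [[0,0,0],[0,0,-0.025],1],
  [[0,0,0],[0,0,-0.025],1],
])

```text
time: 6.55
tool_pos: [0.4107, 0.2681, 0.0552]
tcp_rot: [-2.221, -2.221, 0.0]
wrist_force: [-7.2, -4.7, 18.2]
width: 0.2
```

Firm contact at 18 N, at the expected height. I'll release, rise and check.

move_arm([
  [[0,0,0],[0,0,0],0.3],
  [[0,0,0],[0,0,0],-1],
  [[0,0,0],[0,0,0],-1],
  [[0,0,0],[0,0,0],-1],
  [[0,0,0],[0,0,0],-1],
  [[0,0,0],[0,0,0.3],-1],
  [[0,0,0],[0,0,0.6],-1],
  [[0,0,0],[0,0,1],-1],
  [[0,0,0],[0,0,1],-1],
])

```text
time: 7.68
tool_pos: [0.4133, 0.2695, 0.1567]
tcp_rot: [2.22, 2.22, 0.012]
wrist_force: [-0.3, 0.2, -0.8]
width: 1.001
```

Run:
```python
from h import *
s=status.read_state();print(s['tool_pos'],s['width'])
im,d,ci=grab('wrist','w4')
yy,xx=np.mgrid[0:400,0:640];px=np.c_[xx.ravel(),yy.ravel()];P=pts(ci,d,px)
m=(P[:,2]>.076)&(P[:,2]<.1)&(abs(P[:,0]-.41)<.025)&(abs(P[:,1]-.268)<.025)
q=P[m];print(m.sum(),np.median(q,0),q.min(0),q.max(0),px[m].min(0),px[m].max(0))
```

```text
[0.41328822 0.26946172 0.15666536] 1.000581615341147
579 [0.4105455  0.27035414 0.08617499] [0.40146642 0.25990862 0.0761661 ] [0.41966983 0.27759579 0.08855721] [296 194] [322 222]
```

The cap's top is at 0.086 m, so the swab is home. Next, the knob.

move_arm([
  [[0,0,0],[0,-0.2,0.6],-1],
  [[0,0,0],[0.2,-0.6,1],-1],
  [[0,0,0],[0.4,-1,1],-1],
])

```text
time: 8.1
tool_pos: [0.4527, 0.1677, 0.2558]
tcp_rot: [2.218, 2.221, 0.008]
wrist_force: [0.9, 0.5, -0.7]
width: 1.004
```

move_arm([
  [[0,0,0],[0.2,-0.5,0],-1],
  [[0,0,0],[0.4,-1,0],-1],
])

```text
time: 8.35
tool_pos: [0.4902, 0.0664, 0.251]
tcp_rot: [-2.22, -2.221, 0.003]
wrist_force: [0.5, -0.1, -0.4]
width: 0.996
```

move_arm([
  [[0,0,0],[0.2,-0.3,0.1],-1],
  [[0,0,0],[0.4,-0.65,0.1],-1],
  [[0,0,0],[0.4,-0.65,0.1],-1],
  [[0,0,0],[0.4,-0.65,0.1],-1],
])

```text
time: 8.85
tool_pos: [0.5295, 0.0032, 0.261]
tcp_rot: [-2.22, -2.219, 0.003]
wrist_force: [-0.4, 0.2, -0.6]
width: 0.998
```

Run:
```python
from h import *
s=status.read_state();print(s['tool_pos'],s['tcp_rot'],s['width'])
im,d,ci=grab('wrist','w5'); print(proj(ci,[.533,-.003,.214]))
```

```text
[0.52954552 0.00320918 0.26104285] [-2.22009376 -2.21878852  0.00285084] 0.9982549080945945
[[319.57689779 231.31598518]]
```

View pics/w5.png

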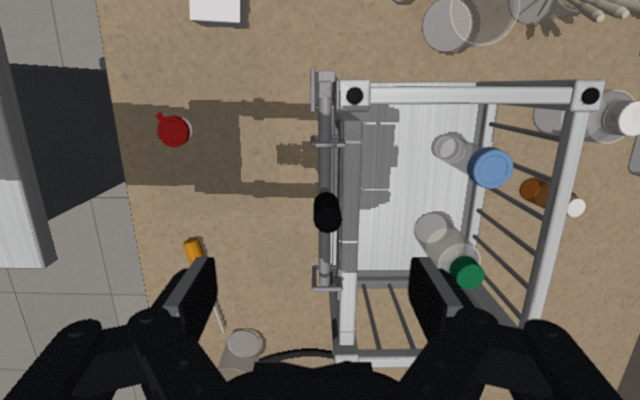

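The knob is at about (327,212). The cage's left top posts are at (355,95) and (591,95), and the cage is nearly square to the base.

Run:
```python
from h import *
im,d,ci=load('w5')
yy,xx=np.mgrid[0:400,0:640]
px=np.c_[xx[185:240,305:350].ravel(),yy[185:240,305:350].ravel()];P=pts(ci,d,px)
for lo,hi in((.18,.225),(.207,.225)):
    m=(P[:,2]>lo)&(P[:,2]<hi); q=P[m];print(m.sum(),np.median(q,0),q.min(0),q.max(0),px[m].min(0),px[m].max(0))
c=onz(ci,[(355,95),(591,95)],.168);print(c,np.degrees(np.arctan2(*(c[1]-c[0])[[1,0]])))
b=onz(ci,[(327,160),(325,268)],.16);print(b,np.degrees(np.arctan2(*(b[0]-b[1])[[0,1]])))
```

```text
975 [0.53744202 0.00895295 0.21395634] [ 0.52886316 -0.00358878  0.1823673 ] [0.54665223 0.01369754 0.21636471] [313 192] [341 232]
682 [0.5375265  0.00628023 0.21445708] [ 0.5289072  -0.00358878  0.20704997] [0.54632007 0.0135308  0.21636471] [313 203] [341 232]
[[0.55742823 0.07722392 0.168     ]
 [0.72193546 0.07875789 0.168     ]] 0.5342461670394454
[[ 0.53924226  0.03049886  0.16      ]
 [ 0.53871903 -0.06050781  0.16      ]] 0.32940850149926343
```

The knob is at (0.5375, 0.005) with its top at 0.214 m. I'll descend and grip.

move_arm([
  [[0,0,0],[0.08,0.02,-0.1],-1],
  [[0,0,0],[0.08,0.02,-0.4],-1],
  [[0,0,0],[0.08,0.02,-0.65],-1],
  [[0,0,0],[0.08,0.02,-0.75],-1],
  [[0,0,0],[0.08,0.02,-0.75],-1],
  [[0,0,0],[0.08,0.02,-0.75],0.3],
  [[0,0,0],[0.08,0.02,-0.75],1],
  [[0,0,0],[0.08,0.02,-0.75],1],
  [[0,0,0],[0.08,0.02,-0.75],1],
  [[0,0,0],[0.08,0.02,-0.75],1],
  [[0,0,0],[0.08,0.02,-0.75],1],
  [[0,0,0],[0.08,0.02,-0.75],1],
], grip_force=40)

```text
time: 10.4
tool_pos: [0.5388, 0.0049, 0.1884]
tcp_rot: [2.221, 2.221, 0.001]
wrist_force: [-1.4, -0.1, 5.2]
width: 0.195
```

Gripped. Now I'll lift it 13 mm.

move_arm([
  [[0,0,0],[0,0,0.05],1],
  [[0,0,0],[0,0,0.1],1],
  [[0,0,0],[0,0,0.13],1],
  [[0,0,0],[0,0,0.13],1],
])

```text
time: 10.9
tool_pos: [0.5386, 0.0048, 0.2009]
tcp_rot: [2.221, 2.221, -0.0]
wrist_force: [0.2, -0.8, -2.0]
width: 0.197
```

move_arm([
  [[0,0,0],[0,-0.04,0],1],
  [[0,0,0],[0,-0.1,0],1],
  [[0,0,0],[0,-0.17,0],1],
  [[0,0,0],[0,-0.24,0],1],
  [[0,0,0],[0,-0.3,0],1],
  [[0,0,0],[0,-0.33,0],1],
  [[0,0,0],[0,-0.33,0],1],
  [[0,0,0],[0,-0.33,0],1],
])

```text
time: 11.9
tool_pos: [0.5388, -0.0287, 0.2009]
tcp_rot: [2.221, 2.221, -0.001]
wrist_force: [1.6, -1.0, -1.6]
width: 0.195
```

move_arm([
  [[0,0,0.028],[-0.05,-0.01,0],1],
  [[0,0,0.056],[-0.1,-0.022,0],1],
  [[0,0,0.056],[-0.1,-0.022,0],1],
  [[0,0,0.056],[-0.1,-0.022,0],1],
])

```text
time: 12.4
tool_pos: [0.5289, -0.0304, 0.201]
tcp_rot: [2.122, 2.316, 0.0]
wrist_force: [2.8, -1.6, -1.8]
width: 0.193
```

The pull is about 3 N, which matches the spring, so the gate is swinging. I'll carry on to 25°.

move_arm([
  [[0,0,0.028],[-0.05,-0.014,0],1],
  [[0,0,0.056],[-0.098,-0.03,0],1],
  [[0,0,0.084],[-0.147,-0.05,0],1],
  [[0,0,0.111],[-0.194,-0.07,0],1],
  [[0,0,0.139],[-0.24,-0.093,0],1],
  [[0,0,0.167],[-0.285,-0.117,0],1],
  [[0,0,0.195],[-0.33,-0.144,0],1],
  [[0,0,0.222],[-0.372,-0.172,0],1],
  [[0,0,0.222],[-0.372,-0.172,0],1],
  [[0,0,0.222],[-0.372,-0.172,0],1],
  [[0,0,0.222],[-0.372,-0.172,0],1],
  [[0,0,0.222],[-0.372,-0.172,0],1],
])

```text
time: 13.9
tool_pos: [0.4916, -0.0473, 0.2008]
tcp_rot: [1.688, 2.65, 0.001]
wrist_force: [2.5, 0.3, -1.4]
width: 0.194
```

Run:
```python
from h import *
s=status.read_state();print({k:np.round(s[k],4) for k in('time','tool_pos','tcp_rot','wrist_force','torque','width','joint_vel')})
a,_,_=grab('scene','scene1');im,d,ci=grab('wrist','w6');
A=cv2.resize(a[140:360,190:450],None,fx=1.54,fy=1.82,interpolation=2)[:400,:400]
cv2.imwrite('pics/c5.png',np.vstack([cv2.resize(a[140:290,200:450],(750,450),interpolation=2)])[:,:,::-1])
```

```text
{'time': np.float64(13.9), 'tool_pos': array([ 0.4916, -0.0473,  0.2008]), 'tcp_rot': array([1.6876e+00, 2.6497e+00, 5.0000e-04]), 'wrist_force': array([ 2.4771,  0.3356, -1.4468]), 'torque': array([ 0.0494, -0.4621, -0.0486]), 'width': np.float64(0.1943), 'joint_vel': array([ 0.    , -0.0009,  0.0014, -0.0018, -0.0001, -0.0014])}
```

View pics/w6.png

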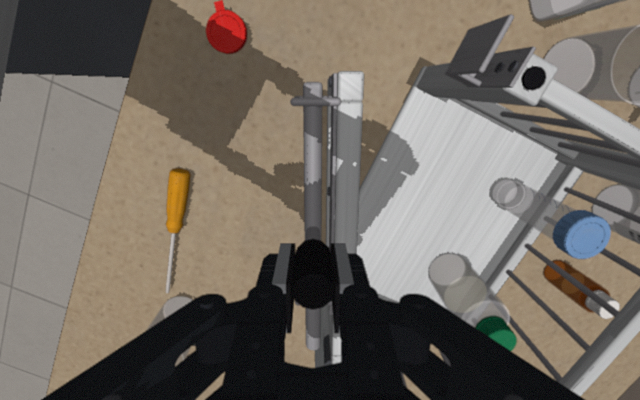

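View pics/c5.png

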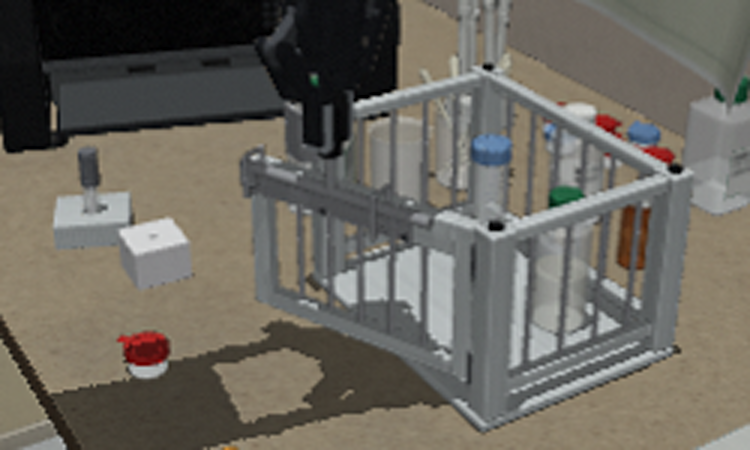

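The wrist picture shows the leaf from (347,75) to about (335,350), swung out with the knob in the fingers. The scene crop shows the cap on the vial and the gate ajar. Last checks: gate angle, and whether the bystanders moved.

Run:
```python
from h import *
im,d,ci=load('w6')
b=onz(ci,[(363,80),(358,225),(304,90),(306,215)],.16)
f=lambda p,q:np.degrees(np.arctan2(-(p-q)[0],(p-q)[1]))
print('leaf',f(b[0],b[1]),'bolt',f(b[2],b[3]))
a=load('scene0')[0].astype(int);c=load('scene1')[0].astype(int)
D=abs(a-c).max(2)>40
for n,(x0,x1,y0,y1) in dict(cup=(235,262,248,270),beaker=(322,362,295,350),bottle=(296,312,162,172)).items(): print(n,D[y0:y1,x0:x1].sum())
def red(i): m=(i[235:280,225:275,0]>120)&(i[235:280,225:275,1]<60);return np.argwhere(m).mean(0)
print(red(a),red(c))
g=lambda i:np.argwhere((i[155:185,290:315,1]-i[155:185,290:315,0]>30)).mean(0);print('bottle cap',g(a),g(c))
```

```text
leaf 25.50794065066765 bolt 25.50835155394707
cup 142
beaker 0
bottle 133
[21.  23.2] [17.73170732 21.36585366]
bottle cap [14.20253165 16.3164557 ] [11.5 14.5]
```

Run:
```python
from h import *
for n in('wrist0','w1','w4','w5','w6','scene0','scene1'):
    im,d,ci=load(n); h=cv2.cvtColor(im,cv2.COLOR_RGB2HSV)
    m=((h[...,0]<6)|(h[...,0]>174))&(h[...,1]>180)&(h[...,2]>50)
    k,l,st,c=cv2.connectedComponentsWithStats(m.astype(np.uint8))
    for i in range(1,k):
        X=onz(ci,[c[i]],.022)[0]
        if st[i,4]>30 and np.hypot(X[0]-.365,X[1]-.03)<.05: print(n,st[i,4],c[i],X)
for n in('scene0','scene1'):
    im,d,ci=load(n); h=cv2.cvtColor(im,cv2.COLOR_RGB2HSV)
    m=(h[...,0]>55)&(h[...,0]<85)&(h[...,1]>100); m[:155]=0;m[190:]=0;m[:,:290]=0;m[:,330:]=0
    p=np.argwhere(m); print(n,len(p),p.min(0),p.max(0))
```

```text
wrist0 945 [ 28.5005291  131.81375661] [0.36863085 0.03615125 0.022     ]
w1 959 [245.79666319 310.46298227] [0.3679982  0.03656613 0.022     ]
w5 785 [172.26369427 130.13121019] [0.36794663 0.03602294 0.022     ]
w6 1420 [225.7415493   29.98239437] [0.36776749 0.03599969 0.022     ]
scene0 128 [248.203125  256.0234375] [0.36722467 0.03059315 0.022     ]
scene1 130 [247.87692308 255.86923077] [0.36680232 0.03157831 0.022     ]
scene0 77 [166 302] [175 311]
scene1 9 [166 303] [168 306]
```

The cup has not moved. The bottle cap is partly hidden, but its visible edge is where it was. Handing in.

Run:
```python
from h import *
print(order.finish_job())
```

```text
the job is handed in; nothing more can be done
None
```

The swab is in the vial and the gate is held open at about 25°, with the fingers still gripping the bolt knob. I handed the job in at about 14 s of robot time.

- **Swab:** I pushed it down to a firm 18 N contact and let go. Its cap top then measured about 0.086 m, which is what it should be with the cap seated on the rim.
- **Gate:** I lifted the bolt 12.5 mm, drew it 33 mm towards the hinge and swung the gate open. The leaf and the bolt both measured 25.5° in the wrist picture. The arm was at rest, and the fingers were holding about 2.5 N against the spring.
- **Bystanders:** The red cup stayed within about 1 mm in all views. The beaker showed no change in the scene picture.
- **Checks that disagreed or were incomplete:**
  - A first, cruder colour check suggested the cup had moved. A more careful mask showed it had not; I put the difference down to the arm's shadow.
  - The bottle's green cap was mostly hidden by the gripper in the last picture. Its visible edge was where it had been, and the arm never went near it, but I could not check it fully.

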